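# Shut and bolt the loaded camera test drawer

### The job

Two grey test docks stand on the bench with their drawers open. With the fingertips only, gently, gripping and lifting nothing, push the drawer that has the camera module lying in it fully shut, and then push the red bolt on top of that same dock all the way across to the right (seen from the dock's front), so that it locks the drawer. Do not touch the camera module itself, leave the other dock as it is, and do not disturb the things lying around.

Things in the scene. Friction and masses are not known exactly. Their poses are not given: they have to be found in the camera images.
- loaded: The grey dock whose drawer holds the camera module: a fixed box 120 deep (x) x 130 wide (y) x 52 mm high. Origin: centre of its underside; its x axis points from the front into the dock, y to the left as seen from the front, z up. The front face is at x = -60 mm. It is fixed; its parts are plastic catches not to be gripped or forced (well under 35 N).
- empty: The other, like dock, whose drawer is empty. Same axes and sizes as the other dock. Leave it alone.
- loaded_drawer (a joint): How far the loaded dock's drawer is open, m: 0 = fully shut (aluminium front flush with the dock's front, at its stop), at most 0.068; it slides along the dock's -x as it opens. It stays where it is left; pushing takes about 2 N, more if fast.
- loaded_front (a point): Centre of the loaded drawer's aluminium front, on the face of its round black push pad (22 mm across), 24 mm above the bench; axes as the dock's: push along +x. The flat front is 90 mm wide and 38 mm tall, from 5.5 to 43.5 mm above the bench. The module's pocket begins 14 mm behind the front.
- loaded_bolt (a joint): Travel of the red bolt on the loaded dock's roof, m: 0 = open, over the left cheek of the dock; grows as it slides to the right (the dock's -y); 0.034 = fully across at its stop, its tongue hanging down in front of the drawer's top edge. It stays where it is left; pushing takes about 1.5 N. Nothing but the task's rules stops it being slid with the drawer open.
- loaded_tab (a point): Centre of the left (+y) face of the bolt's upright red tab, the face to push, along the dock's -y; axes as the dock's; 66.5 mm above the bench. The tab is 24 (x) x 16 (y) x 20 mm and its top is 76 mm above the bench; it stands on a 4 mm bolt plate whose top is at 56.5 mm and reaches 10 mm beyond this face to the left; the roof is at 52 mm.
- loaded_pocket (a point): Middle of the pocket floor in the loaded drawer, 9 mm above the bench; the pocket is 66 (x) x 62 mm; axes as the dock's.
- module: Camera module, black with a pale square face, about 53 x 56 mm and 24 mm thick, lying flat and loose in the pocket of the loaded drawer, its top about 34 mm above the bench; origin at the middle of one edge. Not to be touched.
- module_mid (a point): Centre of that module.
- empty_front (a point): Centre of the empty drawer's front, as loaded_front; leave it.
- empty_tab (a point): Left face of the tab of the empty dock's bolt, as loaded_tab; leave it.
- driver: Green screwdriver, 152 mm long, 19 mm high, lying between the docks; origin at its middle underside. Leave it.
- spare: A camera module standing on the bench, 24 x 56 x 53 mm, origin under its centre. Leave it.
- gauge: Grey steel setting block, 25 x 40 x 18 mm, origin under its centre. Leave it.
- cup: Blue cup with screws, 62 mm across, 31 mm high, origin under its centre. Leave it.
- roll: Amber tape roll, 60 mm across, 18 mm high, origin under its centre. Leave it.

How it is judged:
By the outcome, as a careful person would: the job done as asked, in the order asked, and still so for the second after the job is handed in, with the robot touching nothing.
It also fails if it takes over 45 s, if anything falls off the work surface, if the arm or the gripper's body presses on something with over 40 N, if the wrist force passes 120 N, or if a joint passes its speed limit or range.

### The arm

A 6-joint arm with a two-finger parallel gripper is mounted at the origin on a cart in front of the work surface, level with it; the furniture and walls round the work are solid. World frame = base frame: x ahead of the robot, y to its left, z up, the work surface at z = 0. Lengths are in m, angles in rad, forces in N, time in s.
With the tool pointing down it reaches from about 0.35 to 0.725 m from the base axis. Payload 4.3 kg.
Tool frame: the origin (TCP) lies midway between the tips of the shut fingers; the grasp point (between the pads) lies env.hold_point_z behind it (env.hold_point_z is the distance from the TCP to the grasp point, in m); z points along the fingers, y is the line along which they close (so a half turn about z gives the same grasp; the last joint's range is limited). The gripper opens to 85 mm and grips with 20 to 120 N. Pads are 22 mm wide; open, the fingers measure 114 mm over their backs; the gripper's body (76 mm by 85 mm) begins 54 mm behind the grasp point. The pads swing forward as they close: fully open they stand 13 mm farther back than shut.
Start: joints at [-1.266, 0.377, 0.081, 1.274, 0, 1.46], TCP at [0.232, -0.526, 0.231] pointing down, gripper open.
Joint ranges: [-2.72, 2.72], [-0.84, 1.66], [-1.02, 1.22], [-1.77, 2.12], [-1.37, 1.28], [-3.14, 3.14]. Speed limits (rad/s): [2.57, 2.57, 3.14, 3.14, 3.14, 3.14].

### API

Orientations are given as a unit quaternion [w, x, y, z].
In Python, from bench import env gives the robot as it stands.
- The arm moves only by the tool step_arm, never from a script. Its arguments are lists of equal length, an entry for each row: "jaw": the closure, from -1 (fully open) to 1 (shut); "dp": the shift along the tool's x, y, z in m, a list of three; "yaw": the turn about the tool's z in rad. A call has 1 to 10 rows; each row is the pose to reach, as a shift and turn from the pose commanded when the call began, along the tool's axes at that moment; what a row does not reach only later rows make up. A row lasts 1/8 s, in which the tool goes at most 62.5 mm and 10.7 degrees, less where a joint would pass 70% of its speed; a pose out of reach is approached as far as the arm can. A call with a gripper value outside its range is refused whole. The fingers move at their own pace and stop on an object; the grip force is fixed at half the most. Time passes only in rows, so rows that repeat a pose let the fingers close. It gives the time, the measured TCP pose, the force, the opening and the grip force at its end, in the units of the state.
- env.get_obs(): the state, without advancing time (a new reading comes with each control period).
- env.capture(name): name is "scene" or "top"; returns (picture, depth): 384x512x3 uint8, blue, green, red; 384x512 float32, m along the optical axis (not along the pixel's ray), 0 where there is no reading.
- env.camera_info(name): a dict with "intrinsics" (3x3 intrinsics, pixels), "dist_coeffs" ([k1, k2, p1, p2, k3] as OpenCV has them; the pictures are not rectified), "position" and "orientation" of the camera in the world. Camera axes: x right, y down, z forward; pixel columns grow to the right and rows downward; lengths in m; the calibration is good to about 2 mm. A picture is of the moment at which its call begins. camera_info takes no time and is no camera call.
- env.sign_off(): hands the job in; it is judged then, once.
The state is a dict: "clock": time; "joints": joint angles; "qd": joint speeds; "effort": joint torques, N m; "tcp_pos": TCP position; "eef_rot": TCP orientation; "ft_force": force on the tool from outside, world axes, zero at the start; "moment": the same for the moment, N m; "grip_width": opening from 0.0 (shut) to 1.0 (fully open); "grasp_force": force on a finger pad.
Only numpy, scipy, OpenCV 4.12 (cv2) and the standard library are available. Lean on these libraries where they do the work, as an engineer would, in place of code of your own. Each camera call takes 0.05 s, during which the arm holds its last target. There are 200 camera calls.

## Working session

There is one attempt and no reset: what is moved stays moved. The work goes in short steps, Python scripts to look and compute and a tool call to move; the robot and the scene stay as the last step left them, time stands still between calls to the robot, and variables do not carry over. Pictures are saved under pics/ and viewed, at most 10 in all, crops included, and the job is handed in when it is done.

Besides the shell and the picture viewer there is one more tool, called after "Call:" as name([rows], argument=value, ...), one row to a line, values as JSON. step_arm: Moves the arm, as the interface text tells. Its arguments: {"type":"object","properties":{"jaw":{"type":"array"},"dp":{"type":"array"},"yaw":{"type":"array"}},"required":["jaw","dp","yaw"]}

```bash
mkdir -p pics; cat > h.py <<'E'
import numpy as np, cv2
from bench import env
from scipy.spatial.transform import Rotation as R
def snap(n,f):
    a,d=env.capture(n); cv2.imwrite(f'pics/{f}.png',a); np.save(f'pics/{f}.npy',d); return a,d
def ray(n,uv):
    c=env.camera_info(n);K=np.array(c['intrinsics'],float)
    p=cv2.undistortPoints(np.array(uv,float).reshape(-1,1,2),K,np.array(c['dist_coeffs'],float))[:,0]
    q=c['orientation'];M=R.from_quat([q[1],q[2],q[3],q[0]]).as_matrix()
    return np.array(c['position']),np.c_[p,np.ones(len(p))]@M.T
def atz(n,uv,z):   # pixel -> world on plane z
    o,d=ray(n,uv); z=np.broadcast_to(z,len(d)); return o+d*((z-o[2])/d[:,2])[:,None]
def cloud(n,D):
    v,u=np.mgrid[:384,:512];o,d=ray(n,np.c_[u.ravel(),v.ravel()])
    return (o+d*D.reshape(-1,1)).reshape(384,512,3)
E
python3 - <<'E'
from h import *
for n in('top','scene'):
    snap(n,n); c=env.camera_info(n); print(n,c['position'],c['orientation'])
    cv2.imwrite(f'pics/{n}_2.png',cv2.resize(cv2.imread(f'pics/{n}.png'),(800,600)))
o=env.get_obs();print(o['tcp_pos'],o['eef_rot'],o['clock'],env.hold_point_z)
E
```

```text
top [0.31327699 0.11755599 1.17731967] [-0.0482473   0.70595389 -0.70496158  0.04827489]
scene [-0.3225785   1.01595208  0.64599392] [ 0.17787481 -0.30974536  0.79086856 -0.4969359 ]
[ 0.23154688 -0.52564603  0.23043608] [-9.48435754e-04  9.78573270e-01  2.05896699e-01 -7.41057267e-05] 0.1 0.0187
```

View pics/top_2.png

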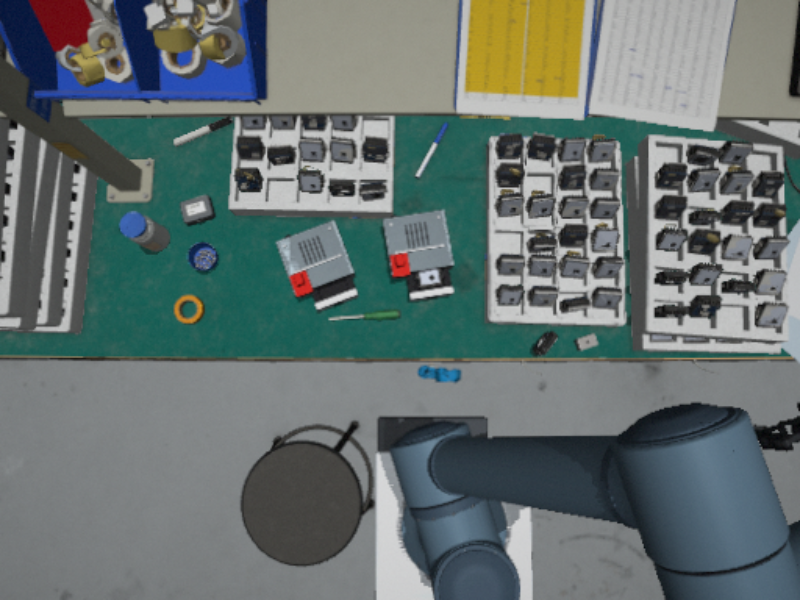

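View pics/scene_2.png

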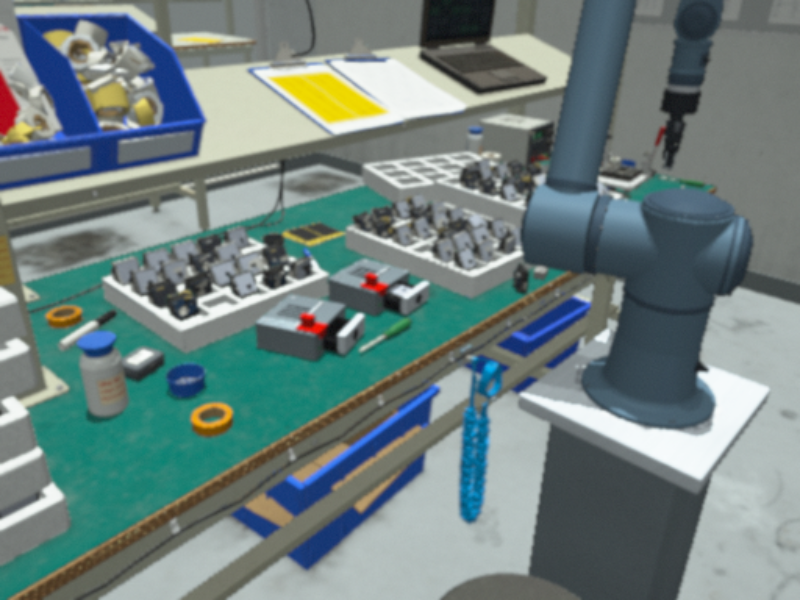

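The right-hand dock in the top view (about 420,250) holds the module, whose pale square is at (429,277). Its bolt tab is at (400,265). The left dock's drawer is empty, and the screwdriver lies at (365,316). I'll enlarge this area.

```bash
python3 - <<'E'
from h import *
a=cv2.imread('pics/top.png')[130:210,170:300]
cv2.imwrite('pics/crop.png',cv2.resize(a,None,fx=6,fy=6,interpolation=cv2.INTER_CUBIC))
E
```

```text
(no output)
```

View pics/crop.png

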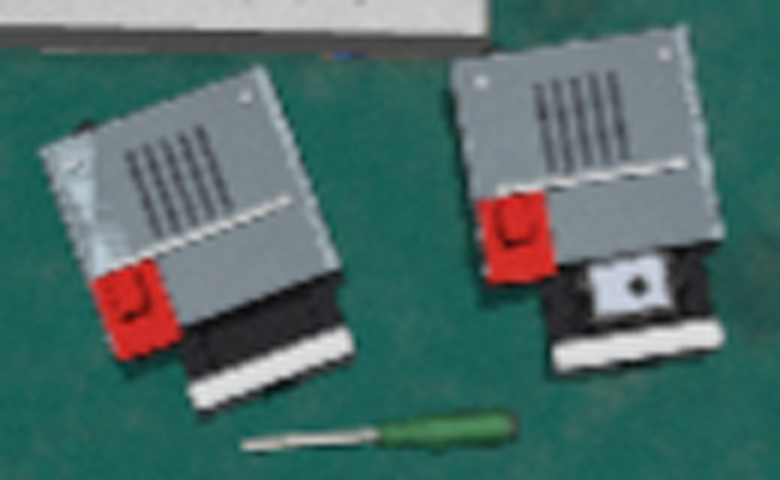

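```bash
python3 - <<'E'
from h import *
np.set_printoptions(precision=4,suppress=True)
T=lambda p:(np.array(p,float)+.5)/6-.5+[170,130]
print('roof',atz('top',T([(452,62),(686,28),(722,238)]),.052))
print('front bottom edge',atz('top',T([(553,372),(722,345)]),.0055))
print('front back top',atz('top',T([(553,346),(718,320)]),.0435))
P=cloud('top',np.load('pics/top.npy'));a=cv2.imread('pics/top.png').astype(int)
s=np.zeros((384,512),bool);s[130:200,240:300]=1
roof=s&(abs(P[...,2]-.052)<.006)&(a[...,2]<160)
pts=P[roof][:,:2].astype(np.float32);print(len(pts),np.median(P[roof][:,2]),cv2.minAreaRect(pts))
red=s&(a[...,2]>120)&(a[...,1]<70); r=P[red]
print('red',len(r),np.sort(r[:,2])[::6]); t=r[r[:,2]>.069]; print(t[:,:3].min(0),t.max(0),len(t))
wh=s&(a.min(2)>150)&(np.mgrid[:384,:512][0]>182);w=P[wh];print('front',w[::4])
print('driver',atz('top',T([(240,445),(380,435),(515,410),(515,440)]),.012))
# dock from cloud boundary fit
E
```

```text
roof [[ 0.6297  0.1441  0.052 ]
 [ 0.649   0.017   0.052 ]
 [ 0.5329 -0.001   0.052 ]]
front bottom edge [[ 0.4665  0.0885  0.0055]
 [ 0.4817 -0.0051  0.0055]]
front back top [[0.4756 0.0895 0.0435]
 [0.4898 0.0009 0.0435]]
1279 0.05242505016560162 ((0.5620313286781311, 0.07520146667957306), (0.19402821362018585, 0.14024080336093903), 9.382391929626465)
red 150 [0.0242 0.0521 0.0536 0.0546 0.0551 0.0554 0.0557 0.0559 0.0563 0.0566
 0.0568 0.0571 0.0573 0.0576 0.058  0.0585 0.0593 0.0598 0.0612 0.0729
 0.0743 0.075  0.0757 0.0773 0.0781]
[0.3133 0.105  0.0694] [0.5485 0.1208 1.1773] 38
front [[0.4862 0.0211 0.0437]
 [0.4863 0.0081 0.0429]
 [0.4827 0.0373 0.0449]
 [0.4825 0.0245 0.0465]
 [0.4829 0.0115 0.0442]
 [0.4795 0.0598 0.0443]
 [0.4795 0.0469 0.0449]
 [0.4793 0.0342 0.0461]
 [0.4795 0.0212 0.0451]
 [0.4796 0.0083 0.0447]
 [0.4765 0.079  0.0427]
 [0.4758 0.0664 0.0479]
 [0.4765 0.0533 0.0426]
 [0.4761 0.0406 0.0461]
 [0.4768 0.0274 0.041 ]
 [0.4762 0.0149 0.0454]
 [0.4757 0.0024 0.0488]
 [0.4728 0.0791 0.0457]
 [0.4732 0.0662 0.0432]
 [0.473  0.0534 0.0445]
 [0.4733 0.0404 0.0428]
 [0.473  0.0277 0.0451]
 [0.4696 0.0823 0.0458]
 [0.4701 0.0693 0.0418]
 [0.4699 0.0566 0.0435]
 [0.4701 0.0437 0.0427]
 [0.4666 0.0758 0.0436]
 [0.4668 0.0629 0.0425]]
driver [[0.4251 0.2601 0.012 ]
 [0.4307 0.1835 0.012 ]
 [0.4446 0.1096 0.012 ]
 [0.4281 0.1096 0.012 ]]
```

Call:
step_arm([
  [0.04,-0.043,0],
  [0.08,-0.086,0],
  [0.12,-0.13,0],
  [0.16,-0.173,0],
  [0.2,-0.216,0],
  [0.245,-0.26,0],
  [0.288,-0.303,0],
  [0.33,-0.346,0],
  [0.37,-0.39,0],
  [0.412,-0.433,0],
], jaw=[1,1,1,1,1,1,1,1,1,1], yaw=[-0.14,-0.28,-0.42,-0.56,-0.7,-0.84,-0.98,-1.12,-1.25,-1.31])

```text
clock: 1.35
tcp_pos: [0.4343, 0.038, 0.2311]
eef_rot: [0.0, 0.65, 0.76, -0.0]
ft_force: [1.0, -0.1, 0.5]
grip_width: 0.005
grasp_force: 0.0
```

```bash
cat >> h.py <<'E'
np.set_printoptions(precision=4,suppress=True)
th=np.radians(8.8);C=np.array([.5805,.0718]);Rd=np.array([[np.cos(th),-np.sin(th)],[np.sin(th),np.cos(th)]])
dock=lambda p:(np.atleast_2d(p)[:,:2]-C)@Rd
E
python3 - <<'E'
from h import *
T=lambda p:(np.array(p,float)+.5)/6-.5+[170,130]
print('plate',dock(atz('top',T([(478,202),(487,283),(555,275),(545,192)]),.0565)))
print('tabtop',dock(atz('top',T([(497,192),(533,192),(497,235),(533,230)]),.076)))
P=cloud('top',np.load('pics/top.npy'));D=np.load('pics/top.npy');a=cv2.imread('pics/top.png').astype(int)
m=(D>0)&(P[...,2]>.069)&(P[...,2]<.085);m[:130]=0;m[200:]=0;m[:,:245]=0;m[:,270:]=0
print(np.c_[dock(P[m]),P[m][:,2]])
P=cloud('scene',np.load('pics/scene.npy'));a=cv2.imread('pics/scene.png').astype(int)
m=(a[...,2]>130)&(a[...,1]<70);p=P[m];d=dock(p);k=(abs(d)<.1).all(1)&(p[:,2]>.062)&(p[:,2]<.09);print('scene',k.sum());print(np.c_[d,p[:,2]][k])
o=env.get_obs();print(o['tcp_pos'],o['eef_rot'],o['clock'],o['joints'],dock(o['tcp_pos']),o['grip_width'])
E
```

```text
plate [[-0.0199  0.0617]
 [-0.0641  0.0635]
 [-0.0653  0.0271]
 [-0.02    0.0254]]
tabtop [[-0.0203  0.0514]
 [-0.0231  0.0327]
 [-0.043   0.0549]
 [-0.0432  0.0359]]
[[-0.0255  0.0504  0.0783]
 [-0.0251  0.0471  0.074 ]
 [-0.0258  0.044   0.075 ]
 [-0.0264  0.0409  0.0757]
 [-0.0271  0.0379  0.0769]
 [-0.027   0.0538  0.0724]
 [-0.0276  0.0507  0.073 ]
 [-0.0285  0.0476  0.0752]
 [-0.0289  0.0445  0.0745]
 [-0.0301  0.0415  0.0781]
 [-0.0301  0.0383  0.0758]
 [-0.0309  0.0512  0.0735]
 [-0.0323  0.0482  0.0779]
 [-0.032   0.045   0.0743]
 [-0.0331  0.042   0.0773]
 [-0.0336  0.0389  0.0774]
 [-0.0348  0.0518  0.0771]
 [-0.0348  0.0486  0.0749]
 [-0.0352  0.0455  0.0743]
 [-0.0366  0.0425  0.079 ]
 [-0.0363  0.0393  0.075 ]
 [-0.0378  0.0523  0.0764]
 [-0.0386  0.0492  0.078 ]
 [-0.0384  0.046   0.0745]
 [-0.0397  0.043   0.0789]
 [-0.0393  0.0397  0.0741]
 [-0.0408  0.0527  0.0753]
 [-0.0417  0.0497  0.0775]
 [-0.0417  0.0465  0.0755]
 [-0.0425  0.0434  0.0769]
 [-0.0435  0.0405  0.0798]
 [-0.0439  0.0532  0.0754]
 [-0.0439  0.05    0.0729]
 [-0.0448  0.047   0.0747]
 [-0.0457  0.0439  0.0773]
 [-0.0458  0.0408  0.0751]
 [-0.0472  0.0505  0.0735]
 [-0.0478  0.0474  0.0738]
 [-0.0479  0.041   0.0694]]
scene 20
[[-0.0271  0.044   0.0755]
 [-0.0274  0.0553  0.0763]
 [-0.0282  0.051   0.075 ]
 [-0.0309  0.0494  0.0751]
 [-0.0336  0.0479  0.0753]
 [-0.0374  0.0477  0.0762]
 [-0.0364  0.0408  0.0734]
 [-0.028   0.0561  0.0733]
 [-0.0298  0.0532  0.0727]
 [-0.0336  0.0532  0.0738]
 [-0.0391  0.0556  0.0762]
 [-0.0404  0.0521  0.0752]
 [-0.042   0.0488  0.0745]
 [-0.0432  0.0452  0.0734]
 [-0.0347  0.0547  0.0712]
 [-0.038   0.054   0.0718]
 [-0.0397  0.051   0.0712]
 [-0.0444  0.0523  0.073 ]
 [-0.046   0.0491  0.0722]
 [-0.0458  0.0431  0.063 ]]
[0.4343 0.038  0.2311] [ 0.0001  0.6497  0.7602 -0.0002] 1.35 [-0.0581  0.0972 -0.2843  1.1894 -0.0004  1.3562] [[-0.1496 -0.011 ]] 0.004774514465252038
```

Call:
step_arm([
  [0,0,0.04],
  [0,0,0.09],
  [0,0,0.14],
  [0,0,0.18],
  [0,0,0.2],
  [0,0,0.207],
  [0,0,0.207],
  [0,0,0.207],
], jaw=[1,1,1,1,1,1,1,1], yaw=[0,0,0,0,0,0,0,0])

```text
clock: 2.35
tcp_pos: [0.4354, 0.0359, 0.0253]
eef_rot: [0.001, 0.651, 0.759, 0.001]
ft_force: [0.1, 0.4, -0.0]
grip_width: 0.001
grasp_force: 0.0
```

```bash
python3 - <<'E'
from h import *
a,_=snap('scene','s2')
cv2.imwrite('pics/s2c.png',cv2.resize(a[140:260,140:300],None,fx=5,fy=5,interpolation=cv2.INTER_CUBIC))
E
```

```text
(no output)
```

View pics/s2c.png

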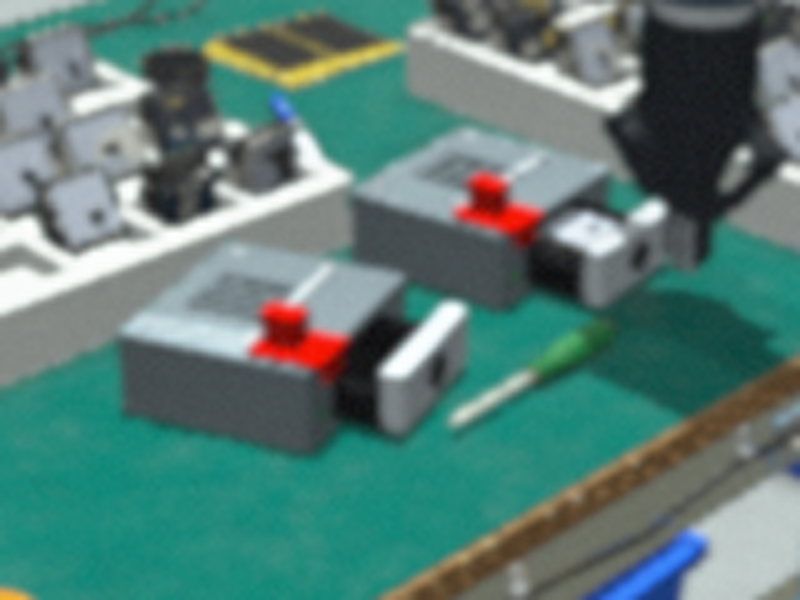

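The shut fingers at (690,240) line up with the loaded drawer's push pad at (645,245), with clear space around them. I'll push slowly.

Call:
step_arm([
  [0,0.005,0],
  [0,0.01,0],
  [0,0.015,0],
  [0,0.02,0],
  [0,0.025,0],
  [0,0.03,0],
  [0,0.035,0],
  [0,0.04,0],
  [0,0.045,0],
  [0,0.05,0],
], jaw=[1,1,1,1,1,1,1,1,1,1], yaw=[0,0,0,0,0,0,0,0,0,0])

```text
clock: 3.65
tcp_pos: [0.4839, 0.0439, 0.0242]
eef_rot: [-0.0, 0.651, 0.759, -0.0]
ft_force: [-1.3, 0.1, 0.4]
grip_width: -0.006
grasp_force: 0.8
```

Call:
step_arm([
  [0,0.003,0],
  [0,0.006,0],
  [0,0.009,0],
  [0,0.012,0],
  [0,0.015,0],
  [0,0.017,0],
], jaw=[1,1,1,1,1,1], yaw=[0,0,0,0,0,0])

```text
clock: 4.4
tcp_pos: [0.5008, 0.0463, 0.0243]
eef_rot: [0.0, 0.651, 0.759, 0.0]
ft_force: [-3.1, 0.8, 0.1]
grip_width: 0.0
grasp_force: 0.7
```

Call:
step_arm([
  [0,0.001,0],
  [0,0.002,0],
  [0,0.003,0],
], jaw=[1,1,1], yaw=[0,0,0])

```text
clock: 4.78
tcp_pos: [0.5035, 0.0468, 0.0243]
eef_rot: [0.0, 0.651, 0.759, -0.0]
ft_force: [-0.5, -0.1, 0.1]
grip_width: 0.002
grasp_force: 0.7
```

Call:
step_arm([
  [0,0.001,0],
  [0,0.002,0],
  [0,0.002,0],
], jaw=[1,1,1], yaw=[0,0,0])

```text
clock: 5.15
tcp_pos: [0.5057, 0.0471, 0.0243]
eef_rot: [0.0, 0.651, 0.759, 0.0]
ft_force: [-1.7, -0.5, -0.8]
grip_width: -0.006
grasp_force: 0.5
```

Call:
step_arm([
  [0,0.001,0],
  [0,0.002,0],
  [0,0.002,0],
], jaw=[1,1,1], yaw=[0,0,0])

```text
clock: 5.52
tcp_pos: [0.5076, 0.0474, 0.0243]
eef_rot: [0.0, 0.651, 0.759, 0.0]
ft_force: [-0.6, 0.9, 0.3]
grip_width: 0.003
grasp_force: 0.5
```

Call:
step_arm([
  [0,0.001,0],
  [0,0.0015,0],
  [0,0.0015,0],
], jaw=[1,1,1], yaw=[0,0,0])

```text
clock: 5.9
tcp_pos: [0.509, 0.0476, 0.0243]
eef_rot: [0.0, 0.651, 0.759, 0.0]
ft_force: [-1.7, 0.9, -0.3]
grip_width: 0.004
grasp_force: 0.6
```

```bash
python3 - <<'E'
from h import *
a,_=snap('scene','s3')
cv2.imwrite('pics/s3c.png',cv2.resize(a[150:230,200:300],None,fx=7,fy=7,interpolation=cv2.INTER_CUBIC))
E
```

```text
(no output)
```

View pics/s3c.png

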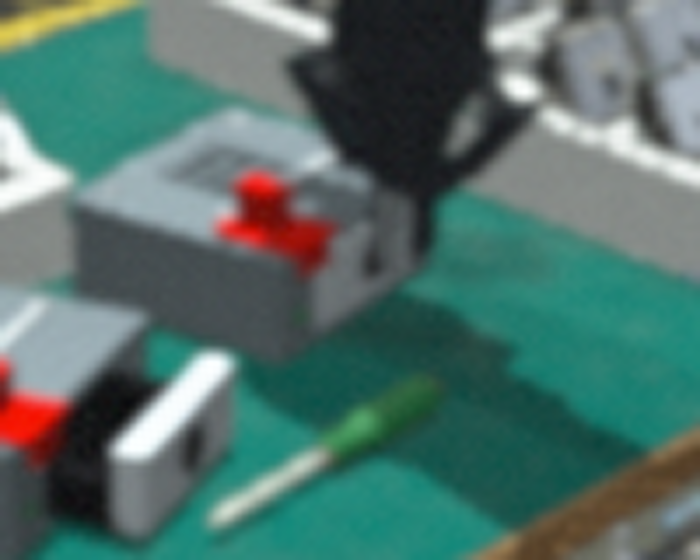

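The drawer front, around (365,255), looks nearly flush with the dock. The force shows no stop yet, so I'll keep creeping.

Call:
step_arm([
  [0,0.001,0],
  [0,0.001,0],
], jaw=[1,1], yaw=[0,0])

```text
clock: 6.2
tcp_pos: [0.51, 0.0478, 0.0243]
eef_rot: [0.0, 0.651, 0.759, 0.0]
ft_force: [-1.2, -0.2, 0.4]
grip_width: -0.002
grasp_force: 0.6
```

Call:
step_arm([
  [0,0.001,0],
  [0,0.001,0],
], jaw=[1,1], yaw=[0,0])

```text
clock: 6.45
tcp_pos: [0.5104, 0.0479, 0.0242]
eef_rot: [-0.0, 0.651, 0.759, -0.0]
ft_force: [-2.8, 0.3, 1.6]
grip_width: 0.0
grasp_force: 1.7
```

Call:
step_arm([
  [0,0.001,0],
  [0,0.001,0],
], jaw=[1,1], yaw=[0,0])

```text
clock: 6.7
tcp_pos: [0.5105, 0.0479, 0.024]
eef_rot: [-0.001, 0.651, 0.759, -0.001]
ft_force: [-5.7, -0.2, 3.8]
grip_width: 0.001
grasp_force: 3.1
```

Call:
step_arm([
  [0,0.001,0],
  [0,0.001,0],
], jaw=[1,1], yaw=[0,0])

```text
clock: 6.95
tcp_pos: [0.5107, 0.048, 0.024]
eef_rot: [-0.001, 0.651, 0.759, -0.002]
ft_force: [-7.2, -0.6, 5.0]
grip_width: 0.005
grasp_force: 4.4
```

Drawer is at its stop: about 7 N with no further movement. Next I'll back off, lift and go over to the tab's left side.

Call:
step_arm([
  [0,-0.015,0],
  [0,-0.04,0],
  [0,-0.04,-0.04],
  [0,-0.04,-0.09],
  [0,-0.04,-0.106],
  [0.03,-0.02,-0.106],
  [0.06,0.01,-0.106],
  [0.085,0.03,-0.106],
  [0.093,0.0335,-0.106],
  [0.093,0.0335,-0.106],
], jaw=[1,1,1,1,1,1,1,1,1,1], yaw=[0,0,0,0,0,0,0,0,0,0])

```text
clock: 8.2
tcp_pos: [0.5319, 0.1453, 0.1303]
eef_rot: [0.0, 0.65, 0.76, -0.0]
ft_force: [-0.6, -0.8, 0.3]
grip_width: 0.0
grasp_force: 0.0
```

```bash
python3 - <<'E'
from h import *
o=env.get_obs();print(o['tcp_pos'],dock(o['tcp_pos']),o['ft_force'])
a,D=snap('scene','s4');P=cloud('scene',D);a=a.astype(int)
m=(a[...,2]>130)&(a[...,1]<70);p=P[m];d=dock(p);k=(abs(d)<.1).all(1)&(p[:,2]>.068)&(p[:,2]<.09);print(k.sum(),d[k].min(0),d[k].max(0))
E
```

```text
[0.5319 0.1453 0.1303] [[-0.0368  0.0801]] [-0.6025 -0.8275  0.2548]
18 [-0.0455  0.0451] [-0.0272  0.0588]
```

Call:
step_arm([
  [0.004,0,0.03],
  [0.004,0,0.055],
  [0.004,0,0.065],
  [0.004,0,0.065],
  [0.004,0,0.065],
], jaw=[1,1,1,1,1], yaw=[0,0,0,0,0])

```text
clock: 8.88
tcp_pos: [0.5319, 0.149, 0.0664]
eef_rot: [0.001, 0.651, 0.759, 0.001]
ft_force: [-0.3, 0.7, 0.1]
grip_width: 0.004
grasp_force: 0.0
```

Call:
step_arm([
  [-0.003,0,0],
  [-0.006,0,0],
  [-0.009,0,0],
  [-0.012,0,0],
  [-0.015,0,0],
  [-0.019,0,0],
  [-0.023,0,0],
  [-0.027,0,0],
  [-0.031,0,0],
  [-0.035,0,0],
], jaw=[1,1,1,1,1,1,1,1,1,1], yaw=[0,0,0,0,0,0,0,0,0,0])

```text
clock: 10.12
tcp_pos: [0.5365, 0.1145, 0.0653]
eef_rot: [0.0, 0.651, 0.759, 0.0]
ft_force: [-0.1, 1.6, -0.9]
grip_width: -0.002
grasp_force: 0.7
```

Call:
step_arm([
  [-0.003,0,0],
  [-0.006,0,0],
  [-0.009,0,0],
  [-0.011,0,0],
], jaw=[1,1,1,1], yaw=[0,0,0,0])

```text
clock: 10.62
tcp_pos: [0.5382, 0.1036, 0.0653]
eef_rot: [0.0, 0.651, 0.759, 0.0]
ft_force: [-0.3, 1.2, -0.8]
grip_width: -0.0
grasp_force: 0.6
```

Call:
step_arm([
  [-0.001,0,0],
  [-0.002,0,0],
  [-0.003,0,0],
], jaw=[1,1,1], yaw=[0,0,0])

```text
clock: 11.0
tcp_pos: [0.5387, 0.1008, 0.0653]
eef_rot: [0.0, 0.651, 0.759, 0.0]
ft_force: [0.5, 1.4, -0.1]
grip_width: -0.007
grasp_force: 0.6
```

Call:
step_arm([
  [-0.001,0,0],
  [-0.002,0,0],
], jaw=[1,1], yaw=[0,0])

```text
clock: 11.25
tcp_pos: [0.539, 0.0988, 0.0653]
eef_rot: [0.0, 0.651, 0.759, 0.0]
ft_force: [0.2, 1.8, -0.6]
grip_width: -0.0
grasp_force: 0.6
```

Call:
step_arm([
  [-0.001,0,0],
  [-0.001,0,0],
], jaw=[1,1], yaw=[0,0])

```text
clock: 11.5
tcp_pos: [0.5391, 0.0977, 0.0653]
eef_rot: [0.0, 0.651, 0.759, -0.0]
ft_force: [-0.3, 0.7, -0.8]
grip_width: 0.003
grasp_force: 0.4
```

Call:
step_arm([
  [-0.001,0,0],
  [-0.001,0,0],
], jaw=[1,1], yaw=[0,0])

```text
clock: 11.75
tcp_pos: [0.5392, 0.0967, 0.0653]
eef_rot: [0.0, 0.651, 0.759, -0.0]
ft_force: [-0.4, 1.0, 0.4]
grip_width: -0.0
grasp_force: 0.4
```

Call:
step_arm([
  [-0.001,0,0],
  [-0.001,0,0],
], jaw=[1,1], yaw=[0,0])

```text
clock: 12.0
tcp_pos: [0.5393, 0.0966, 0.0653]
eef_rot: [-0.001, 0.65, 0.76, 0.001]
ft_force: [-0.6, 4.8, -0.2]
grip_width: 0.002
grasp_force: 2.4
```

Stop reached (4.8 N, no further movement). One more small press, then I'll retreat and look.

Call:
step_arm([
  [-0.001,0,0],
  [-0.001,0,0],
], jaw=[1,1], yaw=[0,0])

```text
clock: 12.25
tcp_pos: [0.5392, 0.0965, 0.0653]
eef_rot: [-0.001, 0.65, 0.76, 0.001]
ft_force: [0.7, 7.2, 2.0]
grip_width: 0.0
grasp_force: 3.7
```

Call:
step_arm([
  [0.008,0,0],
  [0.018,0,0],
  [0.02,0,-0.03],
  [0.02,0,-0.08],
  [0.02,0,-0.13],
  [-0.03,-0.03,-0.15],
  [-0.08,-0.06,-0.15],
  [-0.14,-0.09,-0.15],
  [-0.19,-0.12,-0.15],
  [-0.2,-0.12,-0.15],
], jaw=[1,1,1,1,1,1,1,1,1,1], yaw=[0,0,0,0,0,0,0,0,0,0])

```text
clock: 13.5
tcp_pos: [0.45, -0.124, 0.2154]
eef_rot: [0.0, 0.653, 0.758, -0.001]
ft_force: [0.3, 1.5, 0.2]
grip_width: -0.002
grasp_force: 0.0
```

```bash
python3 - <<'E'
from h import *
a,_=snap('scene','s5');b,_=snap('top','t5')
f=lambda x:cv2.resize(x,(480,360),interpolation=cv2.INTER_CUBIC)
cv2.imwrite('pics/c5.png',cv2.resize(np.hstack([f(a[150:240,190:310]),f(b[120:210,180:300])]),(800,300)))
E
```

```text
(no output)
```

View pics/c5.png

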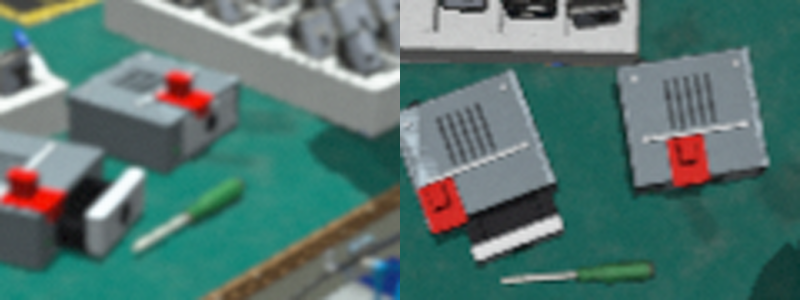

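The loaded drawer is shut flush, with its front at (215,115) in the left half. The bolt is across, at (688,160) in the right half. The empty dock and the screwdriver are where they were.

```bash
python3 -c "
from h import *
print(env.sign_off())"
```

```text
the job is handed in; nothing more can be done
None
```

The drawer holding the camera module is pushed fully shut and its red bolt is fully across to the right, each to its stop at about 7 N; the final pictures show the other dock and screwdriver where they were, and the job was handed in at about 13.6 s.

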